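Move the fittings caddy to the press's docking hook

ROBOT

A 7-joint arm with a two-finger parallel gripper is mounted at the origin on the work surface. World frame = base frame: x ahead of the robot, y to its left, z up, the work surface at z = 0. Lengths are in m, angles in rad, forces in N, time in s.
With the tool pointing down it reaches from about 0.425 to 0.875 m from the base axis. Payload 9.9 kg.
Tool frame: the origin (TCP) lies between the finger pads; the fingertips stand 19 mm ahead of it and the grasp point (between the pads) is the TCP; z points along the fingers, x is the direction in which the jaws open and shut, and the axes are right-handed (so a half turn about z gives the same grasp; the last joint's range is limited). The gripper opens to 85 mm and grips with 20 to 120 N. Pads are 22 mm wide; open, the fingers measure 114 mm over their backs; the gripper's body (76 mm by 85 mm) begins 54 mm behind the grasp point. The pads swing forward as they close: fully open they stand 13 mm farther back than shut.
Start: joints at [-1.202, 0.576, 0.025, 1.437, -0.015, 1.129, -0.057], TCP at [0.295, 0.607, 0.25] pointing down, gripper open.
Joint ranges: [-2.76, 2.76], [-0.34, 2.15], [-1.52, 1.57], [0.19, 2.46], [-1.09, 4.23], [0.17, 1.99], [-2.82, 2.82]. Speed limits (rad/s): [2.22, 2.22, 3.01, 3.01, 3.14, 3.14, 3.14].

INTERFACE

Orientations are given as a 3x3 rotation matrix whose columns are the frame's x, y, z axes.
In Python, from rig import env gives the robot as it stands.
- The arm moves only by the tool drive_tool, never from a script. Its argument "motion" is a list of rows, each an object with "translation": the shift along the world's x, y, z in mm, a list of three; "turn": the turn, a rotation vector about the world's x, y, z in degrees, a list of three; "claw": the finger opening in mm, from 0 to 85.4. In form: [{"translation": [x, y, z], "turn": [ax, ay, az], "claw": claw}, ...]. A call has 1 to 8 rows; each row is the pose to reach, as a shift and turn from the pose commanded when the call began; what a row does not reach only later rows make up. A row lasts 1/8 s, in which the tool goes at most 62.5 mm and 10.7 degrees, less where a joint would pass 70% of its speed; a pose out of reach is approached as far as the arm can. A call with a gripper value outside its range is refused whole. The fingers move at their own pace and stop on an object; "force" is the grip in N (left out, the last holds). Time passes only in rows, so rows that repeat a pose let the fingers close. It gives the time, the measured TCP pose, the force and the opening at its end, in the units of the state.
- env.read_state(): the state, without advancing time (a new reading comes with each control period).
- env.snapshot(name): name is "scene" or "side" or "wrist"; returns a dict with "img" (420x560x3 uint8, blue, green, red), "mtx" (3x3 intrinsics, pixels), "xyz" and "orientation" of the camera in the world; the wrist camera has in their place "tool_from_camera" (4x4, takes a point from camera to tool coordinates, whose origin is the TCP and whose axes are the tool frame's). Camera axes: x right, y down, z forward; pixel columns grow to the right and rows downward; lengths in m; the calibration is good to about 2 mm. The wrist camera is an equidistant fisheye: a pixel r from the principal point sees the ray r / f radians off the axis. A picture is of the moment at which its call begins: read the wrist's pose just before it. There is no depth.
- env.job_done(): hands the job in, once; it reports no verdict.
The state is a dict: "time": time; "joint_positions": joint angles; "joint_vel": joint speeds; "joint_efforts": joint torques, N m; "ee_pos": TCP position; "tcp_rot": TCP orientation; "contact_force": force on the tool from outside, world axes, zero at the start; "torque": the same for the moment, N m; "finger_gap": opening from 0.0 (shut) to 1.0 (fully open).
Only numpy, scipy, OpenCV 4.12 (cv2) and the standard library are available. Lean on these libraries where they do the work, as an engineer would, in place of code of your own. Each camera call takes 0.05 s, during which the arm holds its last target.

TASK

Take the hanging fittings caddy off the plain storage hook and hang it on the docking hook, keeping it level and in the air all the way and never setting it down. Lower it gently; with its crossbar resting on the docking hook's bar, slide it in under the lip and with the caddy itself push the plunger gently but firmly to its end stop: feel it bottom, hold a push of about 15 to 20 N there for half a second and never exceed 25 N. Then let go, leaving the caddy hanging docked and the other things undisturbed.

Things in the scene. Friction and masses are not known exactly. Their poses are not given: they have to be found in the camera images.
- caddy_grip (a point): Centre of the black upright grip tab on top of the loose steel caddy (0.35 to 0.65 kg). Tab 50 long (own x) x 10 thick (y) x 55 mm high: pinch it across its thickness. Under the tab is a crossbar 50 (x) x 90 (y) x 8 mm; its underside, which rests on a hook's bar, is 35.5 mm below this point. It starts hanging on the storage hook, x parallel to that hook's x; z up.
- caddy_base (a point): Centre of the underside of the caddy's open tray, 100 (x) x 90 (y) x 40 mm, 145.5 mm below caddy_grip; z is the caddy's upright axis. Two flat straps (30 mm wide in x, at y = +-43.5 mm) carry the tray from the crossbar; the opening between them, open along x, is 70 mm high and a hook's bar passes through it.
- store: The plain storage hook: fixed steel stand, foot 150 x 120 mm, origin on the table under its 30 mm post. A level flat bar 30 mm wide (y), 10 thick, top 200 mm above the table, runs from the post along the stand's own -x to x = -160 mm, its last 6 mm turned up into a tip 10 mm high. Nothing stands above that tip.
- dock: The docking hook: fixed stand with the same axes, origin, post, bar and upturned tip as the storage hook, told by the grey housing 50 wide, 32 mm high on the bar's inner end (x = -40 to 15 mm). Docked, the caddy's centre is at about x = -70 mm, y = 0 here, crossbar on the bar, x axes parallel.
- dock_lip (a point): Middle of the outer edge of the docking hook's lip, at its underside: x = -58 mm, 11 mm above the bar (so 3 mm over a crossbar lying on the bar). The lip reaches out from the housing as two prongs 15 mm wide, 4 thick, with an 18 mm gap between them for the caddy's tab. Same axes as the docking hook.
- plunger: The 10 mm round steel plunger that sticks out of the housing along the docking hook's -x, 14 mm above the bar; origin at the centre of its tip, x the pushing direction. The inner end of the caddy's tab meets it. No spring: about 8 N of friction resists it and it stays where it is left.
- plunger_end (a point): Where the centre of the plunger's tip lies when it is pushed to its end stop: x = -45 mm of the docking hook, 14 mm above the bar. The stroke from fully out is 12 mm; it starts between 8 and 12 mm from the end stop.
- bottle: Bystander: clear closed bottle with a blue cap, 66 mm wide, 210 high, origin under it.
- tape: Bystander: roll of clear tape lying flat, 90 mm wide, 25 high, origin under it.
- carton: Bystander: small cardboard carton 110 x 80 x 60 mm, origin under it.
- driver: Bystander: screwdriver lying on the table, handle towards its own -x.
There are look-alikes about, which are no part of the job. What is meant by the part that bears caddy_grip is not orange, and is the larger of those in its own colour.

How it is judged:
By the outcome, as a careful person would: the job done as asked, in the order asked, and still so for the second after the job is handed in, with the robot touching nothing.
It also fails if it takes over 67 s, if anything falls off the work surface, if the arm or the gripper's body presses on something with over 40 N, if the wrist force passes 120 N, or if a joint passes its speed limit or range.

## Working session

There is one attempt and no reset: what is moved stays moved. The work goes in short steps, Python scripts to look and compute and a tool call to move; the robot and the scene stay as the last step left them, time stands still between calls to the robot, and variables do not carry over. Pictures are saved under pics/ and viewed, and the job is handed in when it is done.

Besides the shell and the picture viewer there is one more tool, called after ">>>" by a JSON object that holds its "op" and its "data". drive_tool: Moves the arm, as the interface text tells. Its arguments: {"type":"object","properties":{"motion":{"type":"array","items":{"type":"object","properties":{"translation":{"type":"array","items":{"type":"number"}},"turn":{"type":"array","items":{"type":"number"}},"claw":{"type":"number"}}}},"force":{"type":"number"}},"required":["motion"]}

```bash
ls; mkdir -p pics
python3 - <<'E'
from rig import env
import cv2
s=env.read_state(); print({k:s[k] for k in ("time","ee_pos","tcp_rot","contact_force","finger_gap")})
for n in ("scene","side","wrist"):
    d=env.snapshot(n); cv2.imwrite(f"pics/{n}0.png",d["img"]); print(n,{k:v for k,v in d.items() if k!="img"})
E
```

```text
pics
{'time': 0.0, 'ee_pos': array([0.29506514, 0.60662154, 0.24941364]), 'tcp_rot': array([[ 4.37399724e-01,  8.99266906e-01, -7.15919754e-04],
       [ 8.99265611e-01, -4.37400309e-01, -1.52653564e-03],
       [-1.68590650e-03,  2.39042519e-05, -9.99998579e-01]]), 'contact_force': array([0.0400216, 0.7953332, 0.4523093]), 'finger_gap': 0.9998907379813593}
scene {'mtx': array([[543.17310705,   0.        , 281.85811158],
       [  0.        , 543.17310705, 210.89235961],
       [  0.        ,   0.        ,   1.        ]]), 'xyz': array([ 0.97854402, -0.82257247,  1.53353231]), 'orientation': array([[ 0.87022541,  0.40943063, -0.27399691],
       [ 0.4925739 , -0.7130876 ,  0.49887577],
       [ 0.00887122, -0.56909809, -0.82222178]])}
side {'mtx': array([[411.56775486,   0.        , 275.18881737],
       [  0.        , 411.56775486, 211.96106772],
       [  0.        ,   0.        ,   1.        ]]), 'xyz': array([ 0.08998934, -0.91692315,  1.00641109]), 'orientation': array([[ 0.90870541, -0.26940924,  0.31886227],
       [-0.41743305, -0.58274189,  0.69725285],
       [-0.00203196, -0.76670108, -0.64200103]])}
wrist {'mtx': array([[325.1922621 ,   0.        , 288.44285979],
       [  0.        , 325.1922621 , 208.61704258],
       [  0.        ,   0.        ,   1.        ]]), 'tool_from_camera': array([[ 9.99998279e-01,  5.08312579e-04,  1.78433291e-03,
        -8.22117623e-04],
       [-1.06561451e-03,  9.44642517e-01,  3.28099650e-01,
        -8.54162653e-02],
       [-1.51877955e-03, -3.28100987e-01,  9.44641432e-01,
        -1.23452192e-01],
       [ 0.00000000e+00,  0.00000000e+00,  0.00000000e+00,
         1.00000000e+00]])}
```

View pics/scene0.png

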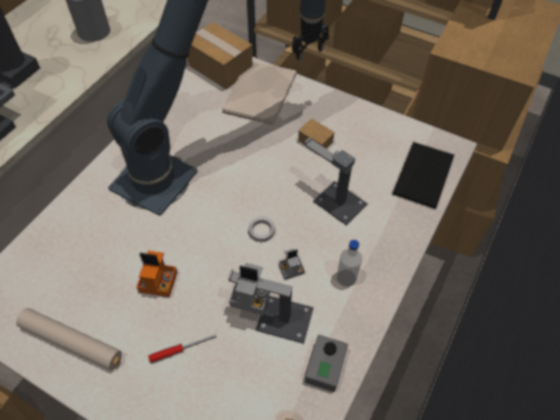

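View pics/side0.png

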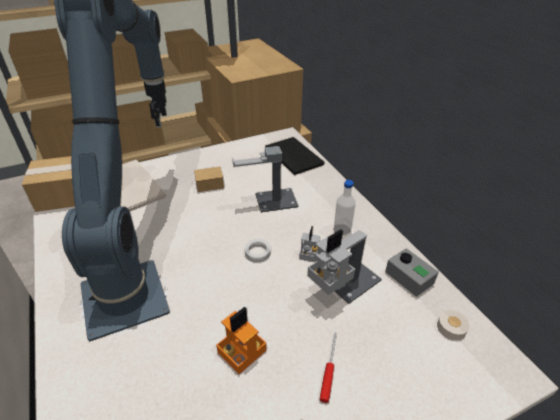

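View pics/wrist0.png

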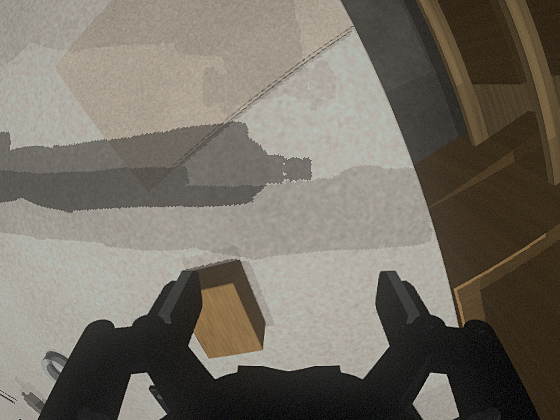

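The scene view shows the storage hook with the grey caddy at about (270,290) and the docking hook at about (340,180). The bystanders and a small grey look-alike are near (290,265), and an orange caddy is at (155,275). I'll zoom in on both hooks.

Run:
```python
import cv2,numpy as np
a=cv2.imread("pics/scene0.png");b=cv2.imread("pics/side0.png")
def z(im,x,y,w,h,k): return cv2.resize(im[y:y+h,x:x+w],None,fx=k,fy=k,interpolation=cv2.INTER_CUBIC)
cv2.imwrite("pics/z1.png",z(a,215,235,110,110,5)); cv2.imwrite("pics/z2.png",z(a,290,115,100,110,5))
cv2.imwrite("pics/z3.png",z(b,290,215,110,100,5)); cv2.imwrite("pics/z4.png",z(b,220,135,90,85,6))
```

```text
(no output)
```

View pics/z1.png

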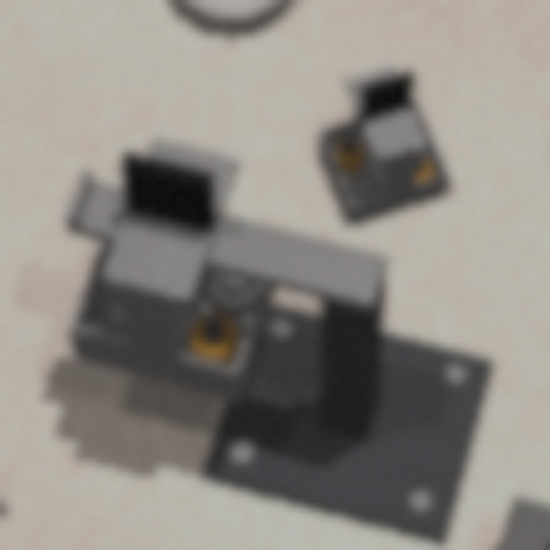

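View pics/z2.png

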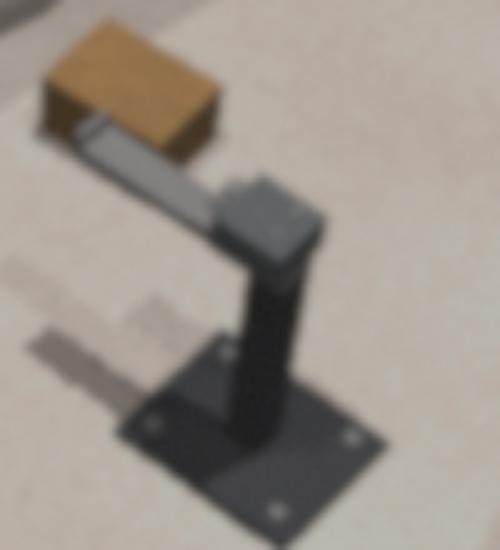

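View pics/z3.png

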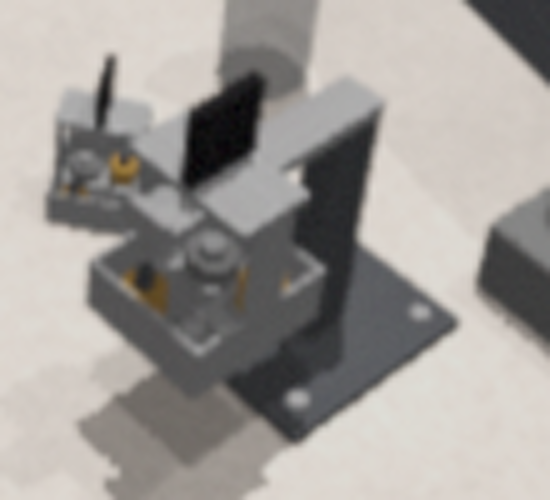

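View pics/z4.png

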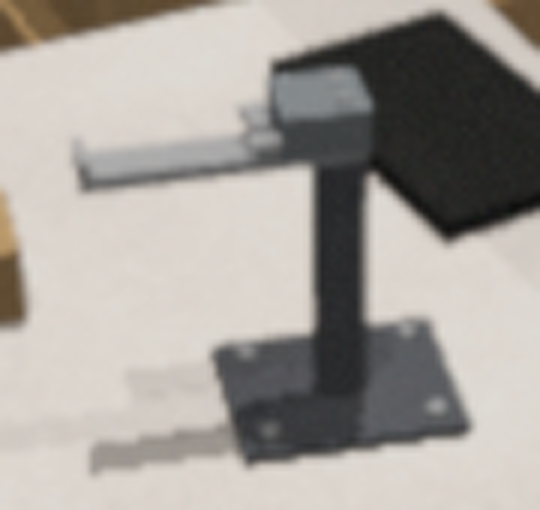

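```bash
cat > h.py <<'E'
import numpy as np,cv2
from rig import env
def ray(d,uv):
    K=np.array(d["mtx"]);v=np.linalg.inv(K)@np.array([uv[0],uv[1],1.]);return np.array(d["orientation"])@v
def onz(d,uv,z):
    r=ray(d,uv);c=np.array(d["xyz"]);return c+r*(z-c[2])/r[2]
def proj(d,P):
    p=np.array(d["orientation"]).T@(np.array(P)-d["xyz"]);q=np.array(d["mtx"])@p;return q[:2]/q[2]
def tri(*prs):
    A=np.zeros((3,3));b=np.zeros(3)
    for c,r in prs:
        r=r/np.linalg.norm(r);M=np.eye(3)-np.outer(r,r);A+=M;b+=M@c
    X=np.linalg.solve(A,b);return X,[np.linalg.norm((np.eye(3)-np.outer(r,r)/(r@r))@(X-c)) for c,r in prs]
def wray(d,st,uv):
    K=np.array(d["mtx"]);x=np.array([(uv[0]-K[0,2])/K[0,0],(uv[1]-K[1,2])/K[1,1]]);t=np.linalg.norm(x)
    v=np.r_[x/t*np.sin(t),np.cos(t)];T=np.array(d["tool_from_camera"]);R=np.array(st["tcp_rot"])
    return np.array(st["ee_pos"])+R@T[:3,3],R@T[:3,:3]@v
def wproj(d,st,P):
    T=np.array(d["tool_from_camera"]);R=np.array(st["tcp_rot"])
    p=T[:3,:3].T@(R.T@(np.array(P)-st["ee_pos"])-T[:3,3]);t=np.arctan2(np.hypot(p[0],p[1]),p[2])
    K=np.array(d["mtx"]);n=p[:2]/np.hypot(p[0],p[1]);return K[:2,2]+K[0,0]*t*n
E
python3 - <<'E'
from h import *
np.set_printoptions(precision=4,suppress=True)
s=env.snapshot("scene");e=env.snapshot("side")
f=lambda x,y:(215+x/5,235+y/5); g=lambda x,y:(290+x/5,115+y/5); h=lambda x,y:(290+x/5,215+y/5); k=lambda x,y:(220+x/6,135+y/6)
print("dock foot scene",[onz(s,g(*p),0.008)[:2] for p in [(118,432),(222,332),(388,443),(283,547)]])
print("dock foot side",[onz(e,k(*p),0.008)[:2] for p in [(215,352),(430,320),(468,430),(250,462)]])
print("dock bar tip top scene", onz(s,g(90,125),.21)[:2], "side",onz(e,k(80,155),.21)[:2])
print("dock housing top scene",[onz(s,g(*p),.232)[:2] for p in [(215,215),(262,177),(326,220),(280,262)]])
print("dock housing top side",[onz(e,k(*p),.232)[:2] for p in [(272,72),(355,67),(373,105),(283,122)]])
print("store foot scene",[onz(s,f(*p),0.008)[:2] for p in [(490,362),(443,543),(208,475)]])
print("store bar scene",[onz(s,f(*p),.2)[:2] for p in [(385,262),(375,300)]],"tip",[onz(s,f(*p),.21)[:2] for p in [(88,178),(72,225)]])
c=lambda d,p:(np.array(d["xyz"]),ray(d,p))
print("tab top ends",tri(c(s,f(125,155)),c(e,h(190,120))),tri(c(s,f(215,172)),c(e,h(262,75))))
E
```

```text
dock foot scene [array([0.5457, 0.1925]), array([0.5693, 0.3069]), array([0.7119, 0.2771]), array([0.6862, 0.1634])]
dock foot side [array([0.5632, 0.3032]), array([0.7089, 0.275 ]), array([0.6785, 0.1594]), array([0.5394, 0.1886])]
dock bar tip top scene [0.473  0.2675] side [0.4687 0.2664]
dock housing top scene [array([0.5844, 0.2219]), array([0.5963, 0.2649]), array([0.6465, 0.2529]), array([0.6362, 0.208 ])]
dock housing top side [array([0.5949, 0.2712]), array([0.6427, 0.2554]), array([0.634 , 0.2118]), array([0.5782, 0.2171])]
store foot scene [array([ 0.7283, -0.1606]), array([ 0.7577, -0.2759]), array([ 0.6168, -0.308 ])]
store bar scene [array([ 0.6828, -0.2201]), array([ 0.6891, -0.2426])] tip [array([ 0.5184, -0.2609]), array([ 0.5263, -0.2896])]
tab top ends (array([ 0.5437, -0.2586,  0.2541]), [np.float64(0.000590449437262841), np.float64(0.0005904494372629442)]) (array([ 0.5931, -0.2475,  0.2595]), [np.float64(0.0020589395344654962), np.float64(0.0020589395344653466)])
```

>>> {"op": "drive_tool", "data": {"motion": [{"translation":[20,-20,60],"turn":[0,0,2],"claw":85},{"translation":[60,-70,110],"turn":[0,0,5],"claw":85},{"translation":[100,-118,110],"turn":[0,0,8],"claw":85},{"translation":[140,-165,110],"turn":[0,0,11],"claw":85},{"translation":[180,-212,110],"turn":[0,0,14.3],"claw":85},{"translation":[220,-260,110],"turn":[0,0,14.3],"claw":85},{"translation":[265,-312,110],"turn":[0,0,14.3],"claw":85},{"translation":[312,-368,110],"turn":[0,0,14.3],"claw":85}]}}

```text
time: 1.25
ee_pos: [0.5868, 0.2629, 0.3604]
tcp_rot: [[0.202, 0.979, 0.0], [0.979, -0.202, 0.0], [0.0, 0.0, -1.0]]
contact_force: [0.2, 0.9, -0.2]
finger_gap: 0.994
```

>>> {"op": "drive_tool", "data": {"motion": [{"translation":[0,0,0],"turn":[0,0,0],"claw":85},{"translation":[0,0,0],"turn":[0,0,0],"claw":85},{"translation":[0,0,0],"turn":[0,0,0],"claw":85}]}}

```text
time: 1.62
ee_pos: [0.5847, 0.2662, 0.3603]
tcp_rot: [[0.199, 0.98, -0.001], [0.98, -0.199, 0.001], [0.001, -0.001, -1.0]]
contact_force: [-0.5, 0.9, 0.7]
finger_gap: 0.995
```

Run:
```python
from h import *
import pickle
s=env.read_state();d=env.snapshot("wrist");cv2.imwrite("pics/wd1.png",d["img"]);pickle.dump((s,d),open("wd1.pkl","wb"))
print(s["time"],s["ee_pos"],s["tcp_rot"],s["joint_positions"],s["contact_force"])
```

```text
1.625 [0.58470959 0.2662344  0.36027026] [[ 1.99258171e-01  9.79946878e-01 -5.45115843e-04]
 [ 9.79946890e-01 -1.99257815e-01  6.44720541e-04]
 [ 5.23173289e-04 -6.62650411e-04 -9.99999644e-01]] [-0.52754075  0.45966857  0.04661774  1.34698672 -0.02210941  1.3356059
  0.88959635] [-0.47915606  0.85763794  0.70683422]
```

View pics/wd1.png

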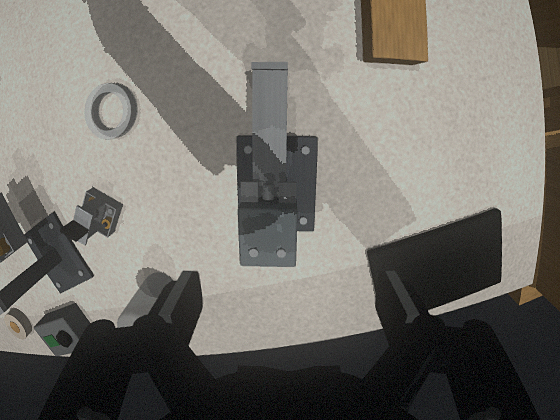

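The docking hook is fully visible. Its bar tip is near (269,65), the lip prongs are near (250,190) and (288,190), and the housing runs to row 266. I'll zoom for exact pixels.

Run:
```python
import cv2
a=cv2.imread("pics/wd1.png")
c=cv2.resize(a[55:275,225:325],None,fx=4,fy=4,interpolation=cv2.INTER_CUBIC)
cv2.imwrite("pics/wd1a.png",c[:480]);cv2.imwrite("pics/wd1b.png",c[440:])
```

```text
(no output)
```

View pics/wd1a.png

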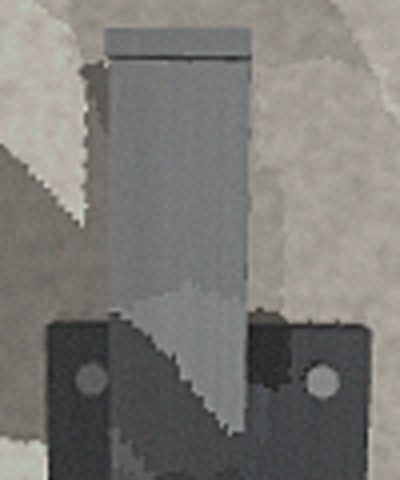

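View pics/wd1b.png

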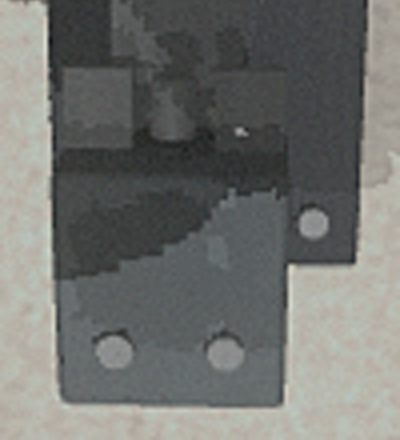

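Run:
```python
from h import *
import pickle
np.set_printoptions(precision=4,suppress=True)
s,d=pickle.load(open("wd1.pkl","rb"))
def P(uv,z):
    c,r=wray(d,s,uv);return (c+r*(z-c[2])/r[2])[:2]
a=lambda x,y:(225+x/4,55+y/4); b=lambda x,y:(225+x/4,165+y/4)
pts=[(a(106,28),.21,-160,-15),(a(251,28),.21,-160,15),(a(106,56),.21,-154,-15),(a(251,56),.21,-154,15),
(b(62,66),.215,-58,-24),(b(132,66),.215,-58,-9),(b(213,66),.215,-58,9),(b(288,66),.215,-58,24),
(b(58,180),.232,-40,-25),(b(288,183),.232,-40,25),(b(62,402),.232,15,-25),(b(283,405),.232,15,25)]
# image right = +y
W=np.array([P(p,z) for p,z,_,_ in pts]);L=np.array([[x,y] for *_,x,y in pts])/1000
Wm,Lm=W.mean(0),L.mean(0)
U,_,Vt=np.linalg.svd((L-Lm).T@(W-Wm));R=(U@Vt).T
if np.linalg.det(R)<0: print("flip")
t=Wm-R@Lm
print("yaw",np.degrees(np.arctan2(R[1,0],R[0,0])),"origin",t)
print(((W-t)@R-L)*1000)
# scale
print("scale",np.sqrt(((W-Wm)**2).sum()/((L-Lm)**2).sum()))
# plunger tip z .214
for p in [b(170,85),b(165,95)]: print("plunger",((P(p,.214)-t)@R)*1000)
# other objects
for n,p,z in [("tape",(111,110),.0125),("carton",(393,30),.06),("lookalike",(100,212),.05)]: print(n,P(p,z))
```

```text
yaw -12.259554803630893 origin [0.6221 0.2405]
[[ 0.2887  0.0954]
 [ 0.3702 -0.0856]
 [ 0.2727  0.1544]
 [ 0.33   -0.0001]
 [-0.303  -0.2047]
 [-0.409  -0.082 ]
 [-0.5878 -0.7591]
 [-0.8077  0.2224]
 [ 1.6245  1.7192]
 [ 1.6178 -0.7813]
 [-1.0487  0.3279]
 [-1.3477 -0.6066]]
scale 0.9937388230854436
plunger [-54.008   -1.0149]
plunger [-51.7613  -2.1044]
tape [0.4443 0.0096]
carton [0.4292 0.4379]
lookalike [ 0.5942 -0.0428]
```

>>> {"op": "drive_tool", "data": {"motion": [{"translation":[5,-55,0],"turn":[0,0,3],"claw":85},{"translation":[10,-115,0],"turn":[0,0,6],"claw":85},{"translation":[15,-175,0],"turn":[0,0,9],"claw":85},{"translation":[20,-235,0],"turn":[0,0,12],"claw":85},{"translation":[25,-295,0],"turn":[0,0,15],"claw":85},{"translation":[30,-355,0],"turn":[0,0,18],"claw":85},{"translation":[35,-415,0],"turn":[0,0,21],"claw":85},{"translation":[40,-470,0],"turn":[0,0,24],"claw":85}]}}

```text
time: 2.68
ee_pos: [0.6259, -0.2063, 0.3605]
tcp_rot: [[-0.217, 0.976, 0.0], [0.976, 0.217, -0.0], [-0.0, 0.0, -1.0]]
contact_force: [0.2, 0.6, 0.1]
finger_gap: 0.993
```

>>> {"op": "drive_tool", "data": {"motion": [{"translation":[0,-30,0],"turn":[0,0,0],"claw":85},{"translation":[0,-30,0],"turn":[0,0,0],"claw":85},{"translation":[0,-30,0],"turn":[0,0,0],"claw":85},{"translation":[0,-30,0],"turn":[0,0,0],"claw":85}]}}

```text
time: 3.18
ee_pos: [0.6262, -0.2334, 0.3605]
tcp_rot: [[-0.217, 0.976, 0.0], [0.976, 0.217, 0.001], [0.001, 0.001, -1.0]]
contact_force: [0.2, 0.6, 0.1]
finger_gap: 0.997
```

Run:
```python
from h import *
import pickle
s=env.read_state();d=env.snapshot("wrist");cv2.imwrite("pics/ws1.png",d["img"]);pickle.dump((s,d),open("ws1.pkl","wb"))
print(s["time"],s["ee_pos"],s["tcp_rot"],s["joint_positions"],s["contact_force"])
```

```text
3.175 [ 0.62621358 -0.23335512  0.36051804] [[-2.16722142e-01  9.76233227e-01  4.46259444e-04]
 [ 9.76233171e-01  2.16721824e-01  6.68651473e-04]
 [ 5.56045624e-04  5.80564852e-04 -9.99999677e-01]] [ 0.25782488  0.50407869  0.05198994  1.27079406 -0.02642011  1.36713447
  2.0979487 ] [0.15203099 0.61784088 0.145319  ]
```

View pics/ws1.png

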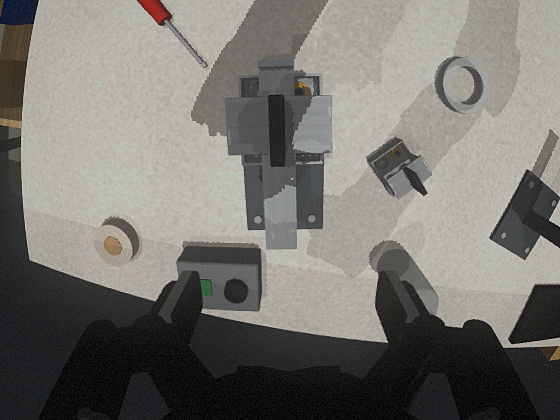

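Run:
```python
import cv2
a=cv2.imread("pics/ws1.png")
c=cv2.resize(a[50:255,215:345],None,fx=4,fy=4,interpolation=cv2.INTER_CUBIC)
cv2.imwrite("pics/ws1a.png",c[:500])
```

```text
(no output)
```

View pics/ws1a.png

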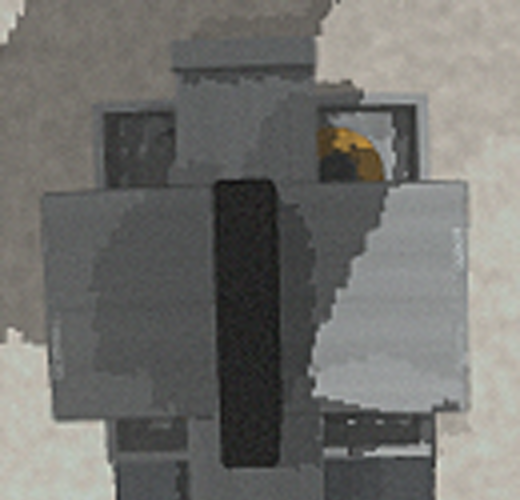

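Run:
```python
from h import *
import pickle
np.set_printoptions(precision=4,suppress=True)
s,d=pickle.load(open("ws1.pkl","rb"))
def P(uv,z):
    c,r=wray(d,s,uv);return (c+r*(z-c[2])/r[2])[:2]
a=lambda x,y:(215+x/4,50+y/4)
def fit(pts):
    W=np.array([P(a(*p),z) for p,z,_,_ in pts]);L=np.array([[x,y] for *_,x,y in pts])/1000
    Wm,Lm=W.mean(0),L.mean(0);U,_,Vt=np.linalg.svd((L-Lm).T@(W-Wm));R=(U@Vt).T;t=Wm-R@Lm
    print("yaw",np.degrees(np.arctan2(R[1,0],R[0,0])),"origin",t,"scale",np.sqrt(((W-Wm)**2).sum()/((L-Lm)**2).sum()));print(((W-t)@R-L)*1000)
    return R,t
print("cam",wray(d,s,(288,209))[0])
fit([((42,193),.208,-25,-45),((468,181),.208,-25,45),((470,411),.208,25,45),((55,420),.208,25,-45)])
fit([((213,184),.263,-25,-5),((275,184),.263,-25,5),((280,466),.263,25,5),((222,466),.263,25,-5)])
print(P((400,250),.2),P((430,300),.0),"look",P((425,185),.1),"tip mid",P(a(244,40),.21))
```

```text
cam [ 0.5425 -0.2523  0.4839]
yaw 13.85325276023732 origin [ 0.5651 -0.2545] scale 0.9932412918568921
[[ 0.2948  0.1289]
 [ 0.3325 -0.4266]
 [-0.1671 -0.0224]
 [-0.4602  0.3201]]
yaw 13.567040579342658 origin [ 0.5655 -0.2547] scale 0.9737312379566812
[[ 0.5688 -0.1902]
 [ 0.838   0.1427]
 [-0.6001  0.0462]
 [-0.8067  0.0014]]
[ 0.6579 -0.1098] [0.8312 0.0954] look [ 0.6029 -0.0564] tip mid [ 0.512 -0.269]
```

>>> {"op": "drive_tool", "data": {"motion": [{"translation":[-45,-16,0],"turn":[0,0,1.2],"claw":60},{"translation":[-61,-21,-20],"turn":[0,0,1.2],"claw":60},{"translation":[-61,-21,-60],"turn":[0,0,1.2],"claw":60},{"translation":[-61,-21,-75],"turn":[0,0,1.2],"claw":60},{"translation":[-61,-21,-75],"turn":[0,0,1.2],"claw":60}]}}

```text
time: 3.85
ee_pos: [0.5649, -0.2557, 0.2848]
tcp_rot: [[-0.235, 0.972, -0.001], [0.972, 0.235, 0.001], [0.001, -0.001, -1.0]]
contact_force: [0.9, 0.4, 0.5]
finger_gap: 0.701
```

Run:
```python
from h import *
import pickle
s=env.read_state();d=env.snapshot("wrist");cv2.imwrite("pics/ws2.png",d["img"]);pickle.dump((s,d),open("ws2.pkl","wb"))
print(s["time"],s["ee_pos"],s["tcp_rot"],s["finger_gap"],s["contact_force"])
```

```text
3.85 [ 0.56486724 -0.25566532  0.28484965] [[-2.35481619e-01  9.71877857e-01 -1.35555186e-03]
 [ 9.71878284e-01  2.35482706e-01  7.04745994e-04]
 [ 1.00413605e-03 -1.15147669e-03 -9.99998833e-01]] 0.7006165635595485 [0.94098874 0.4274991  0.54048286]
```

View pics/ws2.png

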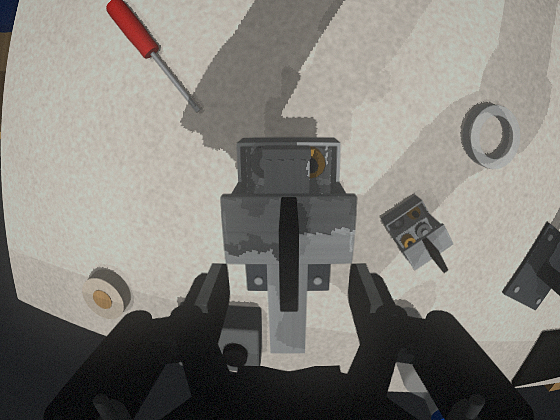

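>>> {"op": "drive_tool", "data": {"motion": [{"translation":[0,1,-25],"turn":[0,0,0],"claw":40},{"translation":[0,1,-46],"turn":[0,0,0],"claw":30},{"translation":[0,1,-46],"turn":[0,0,0],"claw":20},{"translation":[0,1,-46],"turn":[0,0,0],"claw":14},{"translation":[0,1,-46],"turn":[0,0,0],"claw":8},{"translation":[0,1,-46],"turn":[0,0,0],"claw":0},{"translation":[0,1,-46],"turn":[0,0,0],"claw":0},{"translation":[0,1,-46],"turn":[0,0,0],"claw":0}], "force": 80}}

```text
time: 4.9
ee_pos: [0.5656, -0.2556, 0.241]
tcp_rot: [[-0.234, 0.972, 0.003], [0.972, 0.234, -0.001], [-0.001, 0.003, -1.0]]
contact_force: [-0.9, 0.7, 6.0]
finger_gap: 0.108
```

Run:
```python
from h import *
import pickle
s=env.read_state();d=env.snapshot("wrist");cv2.imwrite("pics/ws3.png",d["img"]);pickle.dump((s,d),open("ws3.pkl","wb"))
print(s["time"],s["ee_pos"],s["tcp_rot"],s["finger_gap"],s["contact_force"],s["torque"])
```

```text
4.9 [ 0.5655597  -0.25561328  0.2410273 ] [[-2.34494367e-01  9.72113515e-01  2.77587844e-03]
 [ 9.72116431e-01  2.34497350e-01 -7.98530608e-04]
 [-1.42719853e-03  2.51122611e-03 -9.99995828e-01]] 0.10787663344399773 [-0.90278718  0.66804012  5.95973676] [0.20476514 0.14278388 0.01199711]
```

View pics/ws3.png

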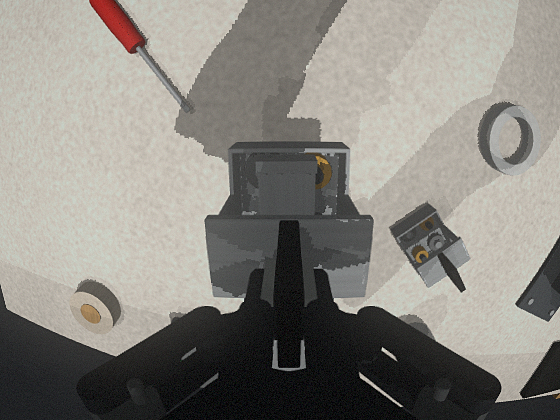

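>>> {"op": "drive_tool", "data": {"motion": [{"translation":[0,0,2],"turn":[0,0,0],"claw":0},{"translation":[0,0,6],"turn":[0,0,0],"claw":0},{"translation":[0,0,12],"turn":[0,0,0],"claw":0},{"translation":[0,0,18],"turn":[0,0,0],"claw":0},{"translation":[0,0,24],"turn":[0,0,0],"claw":0},{"translation":[0,0,28],"turn":[0,0,0],"claw":0},{"translation":[0,0,30],"turn":[0,0,0],"claw":0},{"translation":[0,0,30],"turn":[0,0,0],"claw":0}]}}

```text
time: 5.95
ee_pos: [0.5647, -0.2555, 0.2693]
tcp_rot: [[-0.234, 0.972, 0.0], [0.972, 0.234, -0.0], [-0.0, 0.0, -1.0]]
contact_force: [-0.1, -0.1, -3.3]
finger_gap: 0.108
```

Run:
```python
from h import *
import pickle
s=env.read_state();d=env.snapshot("wrist");cv2.imwrite("pics/ws4.png",d["img"]);pickle.dump((s,d),open("ws4.pkl","wb"))
cv2.imwrite("pics/sd4.png",cv2.resize(env.snapshot("side")["img"][160:340,240:420],None,fx=3,fy=3))
print(s["time"],s["ee_pos"],s["tcp_rot"],s["finger_gap"],s["contact_force"],s["torque"])
```

```text
5.95 [ 0.56469861 -0.25546231  0.26932269] [[-2.34373213e-01  9.72146695e-01  1.74437942e-05]
 [ 9.72146693e-01  2.34373214e-01 -6.81514384e-05]
 [-7.03415537e-05  9.85055298e-07 -9.99999998e-01]] 0.10806544253042301 [-0.0633172  -0.07170011 -3.31106953] [-0.02995832  0.01034712  0.02977176]
```

View pics/ws4.png

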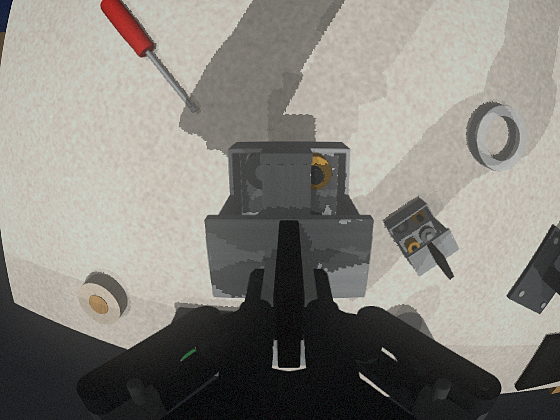

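View pics/sd4.png

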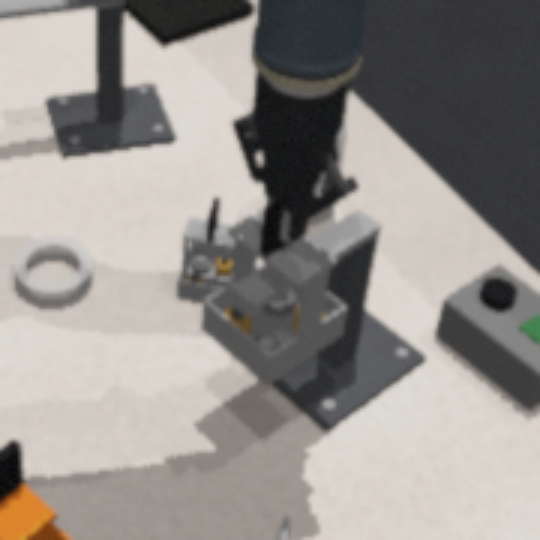

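Run:
```python
from h import *
s=env.snapshot("scene");e=env.snapshot("side")
c=lambda d,p:(np.array(d["xyz"]),ray(d,p))
print(tri(c(s,(150,256)),c(e,(239,316))))
print(onz(s,(155,285),.02),onz(e,(242,350),.02))
```

```text
(array([ 0.26428169, -0.31645151,  0.1526769 ]), [np.float64(0.000985500825228566), np.float64(0.0009855008252284785)])
[ 0.27143521 -0.34172423  0.02      ] [ 0.26030955 -0.32938643  0.02      ]
```

>>> {"op": "drive_tool", "data": {"motion": [{"translation":[-8,-2,0],"turn":[0,0,0],"claw":0},{"translation":[-24,-6,0],"turn":[0,0,0],"claw":0},{"translation":[-44,-11,0],"turn":[0,0,0],"claw":0},{"translation":[-64,-15.5,0],"turn":[0,0,0],"claw":0},{"translation":[-84,-20.5,0],"turn":[0,0,0],"claw":0},{"translation":[-102,-25,0],"turn":[0,0,0],"claw":0},{"translation":[-112,-27,0],"turn":[0,0,0],"claw":0},{"translation":[-116,-28,0],"turn":[0,0,0],"claw":0}]}}

```text
time: 7.15
ee_pos: [0.4483, -0.2836, 0.2695]
tcp_rot: [[-0.234, 0.972, 0.0], [0.972, 0.234, -0.0], [-0.0, 0.0, -1.0]]
contact_force: [1.1, 0.1, -4.3]
finger_gap: 0.11
```

Run:
```python
from h import *
s=env.read_state();d=env.snapshot("wrist");cv2.imwrite("pics/ws5.png",d["img"])
cv2.imwrite("pics/sd5.png",cv2.resize(env.snapshot("side")["img"][160:360,200:420],None,fx=3,fy=3))
print(s["time"],s["ee_pos"],s["contact_force"],s["torque"])
```

```text
7.15 [ 0.44825681 -0.28362419  0.26945985] [ 1.1266674   0.07398537 -4.27894374] [ 0.04351448  0.01114926 -0.02267795]
```

View pics/sd5.png

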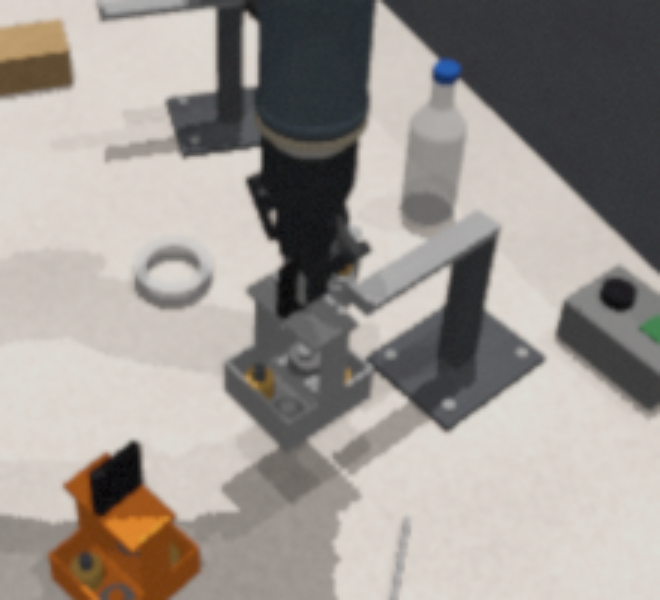

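>>> {"op": "drive_tool", "data": {"motion": [{"translation":[0,10,0],"turn":[0,0,-1],"claw":0},{"translation":[0,32,0],"turn":[0,0,-2],"claw":0},{"translation":[1,65,0],"turn":[0,0,-4],"claw":0},{"translation":[2,105,0],"turn":[0,0,-6],"claw":0},{"translation":[3,148,0],"turn":[0,0,-8],"claw":0},{"translation":[4,190,0],"turn":[0,0,-10],"claw":0},{"translation":[4,230,0],"turn":[0,0,-12],"claw":0},{"translation":[4,270,0],"turn":[0,0,-14],"claw":0}]}}

```text
time: 8.25
ee_pos: [0.4527, -0.011, 0.2693]
tcp_rot: [[0.008, 1.0, 0.0], [1.0, -0.008, 0.0], [0.0, 0.0, -1.0]]
contact_force: [0.9, -0.9, -4.1]
finger_gap: 0.105
```

>>> {"op": "drive_tool", "data": {"motion": [{"translation":[-3,40,0],"turn":[0,0,-2],"claw":0},{"translation":[-8,80,0],"turn":[0,0,-4],"claw":0},{"translation":[-16,120,0],"turn":[0,0,-6],"claw":0},{"translation":[-25,160,0],"turn":[0,0,-8],"claw":0},{"translation":[-35,200,0],"turn":[0,0,-10],"claw":0},{"translation":[-44,240,0],"turn":[0,0,-11],"claw":0},{"translation":[-49,275,0],"turn":[0,0,-11.8],"claw":0},{"translation":[-50,300,0],"turn":[0,0,-11.8],"claw":0}]}}

```text
time: 9.25
ee_pos: [0.4014, 0.2894, 0.2693]
tcp_rot: [[0.21, 0.978, -0.0], [0.978, -0.21, 0.001], [0.001, -0.0, -1.0]]
contact_force: [0.8, -0.0, -3.8]
finger_gap: 0.109
```

>>> {"op": "drive_tool", "data": {"motion": [{"translation":[0,0,0],"turn":[0,0,0],"claw":0},{"translation":[0,0,0],"turn":[0,0,0],"claw":0},{"translation":[0,0,0],"turn":[0,0,0],"claw":0}]}}

```text
time: 9.62
ee_pos: [0.4027, 0.2858, 0.2693]
tcp_rot: [[0.213, 0.977, -0.0], [0.977, -0.213, -0.0], [-0.0, 0.0, -1.0]]
contact_force: [-0.2, -0.3, -4.4]
finger_gap: 0.105
```

Run:
```python
from h import *
import pickle
s=env.read_state();d=env.snapshot("wrist");cv2.imwrite("pics/wd6.png",d["img"]);pickle.dump((s,d),open("wd6.pkl","wb"))
cv2.imwrite("pics/sd6.png",cv2.resize(env.snapshot("side")["img"][110:260,180:340],None,fx=4,fy=4))
print(s["time"],s["ee_pos"],s["tcp_rot"],s["contact_force"],s["torque"])
R=np.array([[np.cos(np.radians(-12.26)),-np.sin(np.radians(-12.26))],[np.sin(np.radians(-12.26)),np.cos(np.radians(-12.26))]])
print("dock frame",R.T@(s["ee_pos"][:2]-[.6221,.2405])*1000)
```

```text
9.625 [0.40274372 0.28582454 0.26928408] [[ 2.13181431e-01  9.77012627e-01 -5.62220104e-05]
 [ 9.77012522e-01 -2.13181434e-01 -4.55049248e-04]
 [-4.56574350e-04  4.20784416e-05 -9.99999895e-01]] [-0.22824396 -0.25910822 -4.3760585 ] [-0.04847406  0.03282657 -0.02609504]
dock frame [-223.97824245   -2.28905118]
```

View pics/wd6.png

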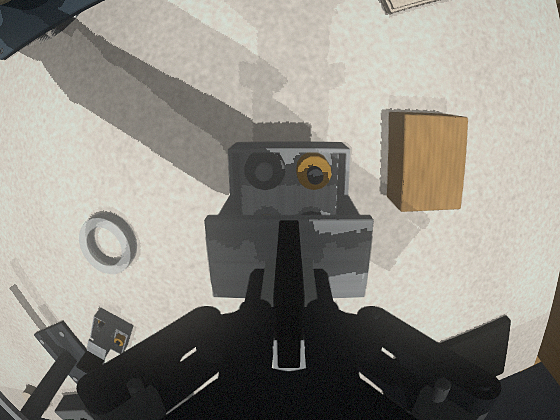

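View pics/sd6.png

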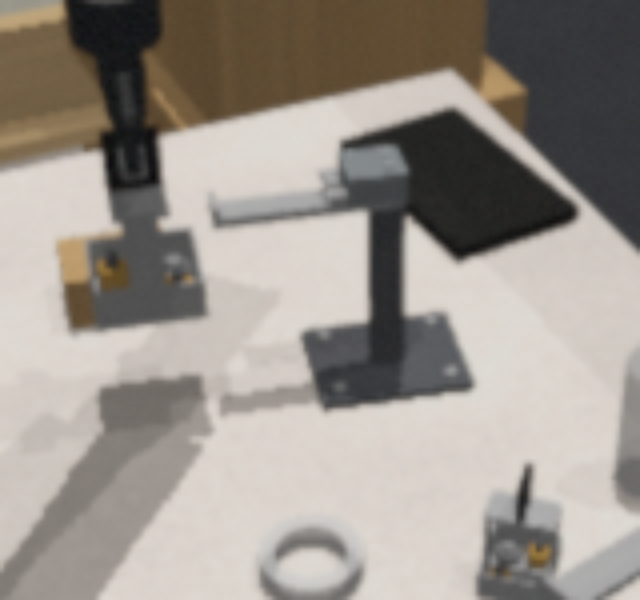

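```bash
cat >> h.py <<'E'
def overlay(name,out,x0,y0,w,h,k,dock=(.6221,.2405,-12.26),gz=-.0055):
    s=env.read_state();d=env.snapshot(name);im=cv2.resize(d["img"][y0:y0+h,x0:x0+w],None,fx=k,fy=k,interpolation=cv2.INTER_CUBIC)
    def dot(P,c):
        u=(proj(d,P)-[x0,y0]+.5)*k-.5;cv2.circle(im,tuple(int(round(v)) for v in u),2,c,-1)
    R=np.array(s["tcp_rot"]);cx=np.array([R[0,1],R[1,1],0]);cy=np.array([R[0,0],R[1,0],0]);g=np.array(s["ee_pos"])+[0,0,gz]
    for x in(-.025,.025):
        for y in(-.045,.045): dot(g+cx*x+cy*y+[0,0,-.0275],(0,0,255))
    for x in(-.05,.05):
        for y in(-.045,.045): dot(g+cx*x+cy*y+[0,0,-.1055],(0,0,255));dot(g+cx*x+cy*y+[0,0,-.1455],(0,100,255))
    a=np.radians(dock[2]);D=np.array([[np.cos(a),-np.sin(a)],[np.sin(a),np.cos(a)]])
    def dd(x,y,z): dot(np.r_[D@[x,y]+dock[:2],z],(0,255,0))
    for y in(-.015,.015): dd(-.16,y,.21);dd(-.154,y,.2)
    for y in(-.025,.025): dd(-.04,y,.232);dd(.015,y,.232)
    for y in(-.024,-.009,.009,.024): dd(-.058,y,.215)
    cv2.imwrite(out,im)
E
python3 - <<'E'
from h import *
overlay("scene","pics/os6.png",285,95,110,110,5)
overlay("side","pics/oe6.png",190,130,120,90,6)
E
```

```text
(no output)
```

View pics/os6.png

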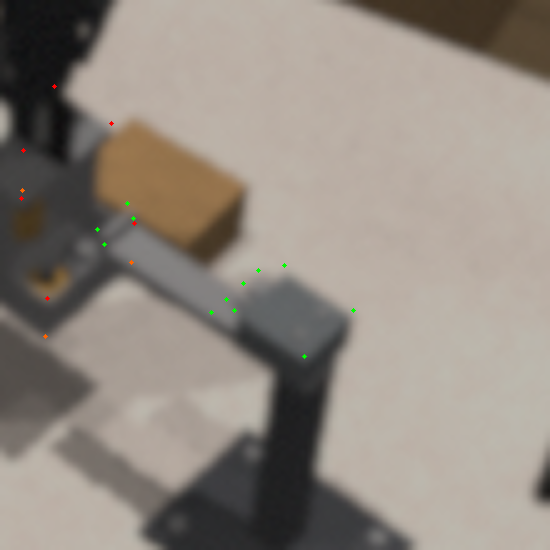

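View pics/oe6.png

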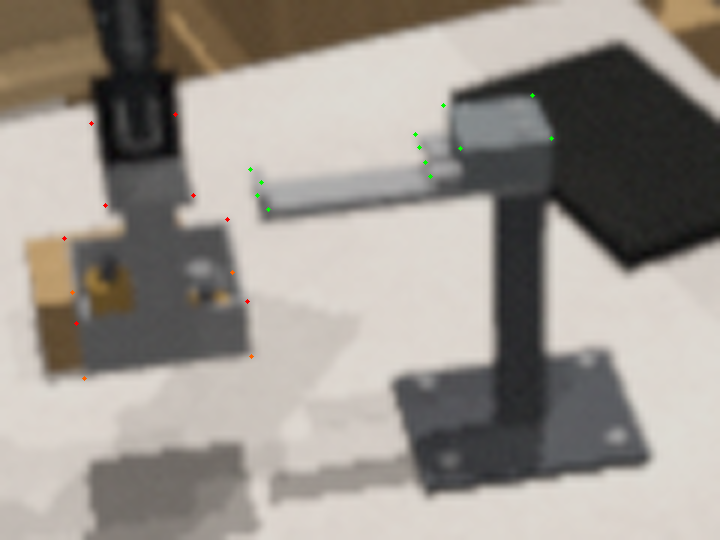

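>>> {"op": "drive_tool", "data": {"motion": [{"translation":[6,0,0],"turn":[0,0,0],"claw":0},{"translation":[22,-3.5,0],"turn":[0,0,0],"claw":0},{"translation":[42,-8,0],"turn":[0,0,0],"claw":0},{"translation":[62,-12,0],"turn":[0,0,0],"claw":0},{"translation":[82,-16.5,0],"turn":[0,0,0],"claw":0},{"translation":[101,-20.5,0],"turn":[0,0,0],"claw":0},{"translation":[113,-23,0],"turn":[0,0,0],"claw":0},{"translation":[116.5,-23.5,0],"turn":[0,0,0],"claw":0}]}}

```text
time: 10.82
ee_pos: [0.5199, 0.2627, 0.269]
tcp_rot: [[0.213, 0.977, -0.0], [0.977, -0.213, -0.0], [-0.0, -0.0, -1.0]]
contact_force: [-1.0, 1.0, -5.2]
finger_gap: 0.107
```

>>> {"op": "drive_tool", "data": {"motion": [{"translation":[0,0,0],"turn":[0,0,0],"claw":0},{"translation":[0,0,0],"turn":[0,0,0],"claw":0}]}}

```text
time: 11.08
ee_pos: [0.5186, 0.2634, 0.2694]
tcp_rot: [[0.211, 0.977, -0.0], [0.977, -0.211, 0.0], [0.0, -0.0, -1.0]]
contact_force: [-0.4, -0.8, -3.3]
finger_gap: 0.104
```

Run:
```python
from h import *
import pickle
overlay("scene","pics/os7.png",285,95,110,110,5)
overlay("side","pics/oe7.png",210,130,110,90,6)
s=env.read_state();d=env.snapshot("wrist");pickle.dump((s,d),open("wd7.pkl","wb"));im=d["img"]
cv2.imwrite("pics/wd7.png",cv2.resize(im[120:400,180:400],None,fx=2.1,fy=2.1))
R=np.array([[np.cos(np.radians(-12.26)),-np.sin(np.radians(-12.26))],[np.sin(np.radians(-12.26)),np.cos(np.radians(-12.26))]])
print(s["time"],s["ee_pos"],"dock frame",R.T@(s["ee_pos"][:2]-[.6221,.2405])*1000,s["contact_force"],s["tcp_rot"])
```

```text
11.175 [0.51870784 0.26334354 0.26946272] dock frame [-105.88499074    0.3674291 ] [ 1.1338053   0.18865735 -3.83794633] [[ 2.11309793e-01  9.77419137e-01 -4.07863083e-05]
 [ 9.77419133e-01 -2.11309788e-01  1.09517681e-04]
 [ 9.84261314e-05 -6.30074767e-05 -9.99999993e-01]]
```

View pics/os7.png

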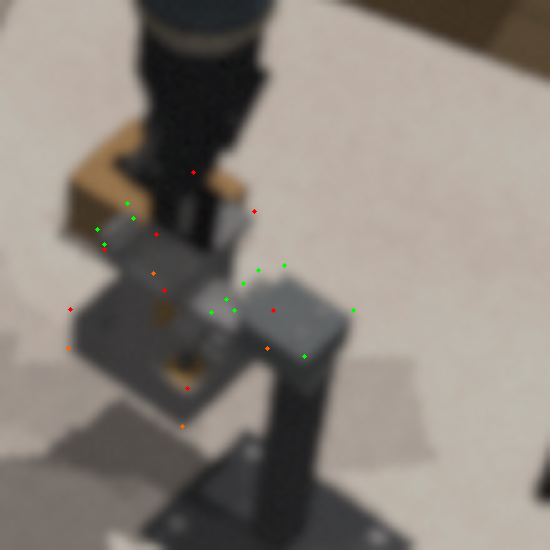

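View pics/oe7.png

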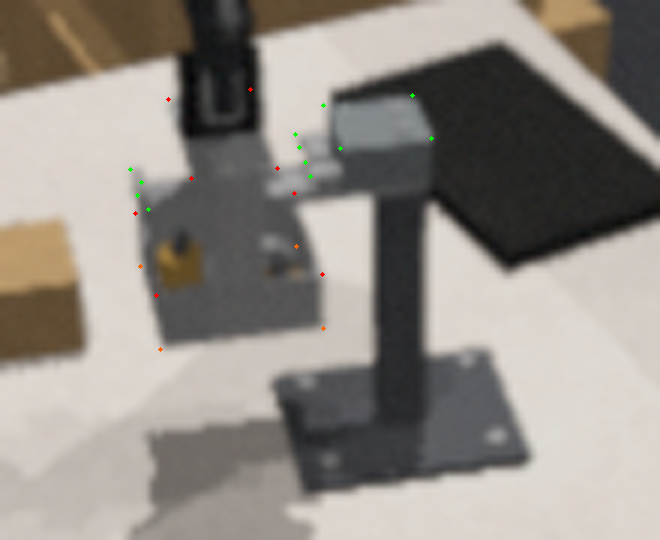

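View pics/wd7.png

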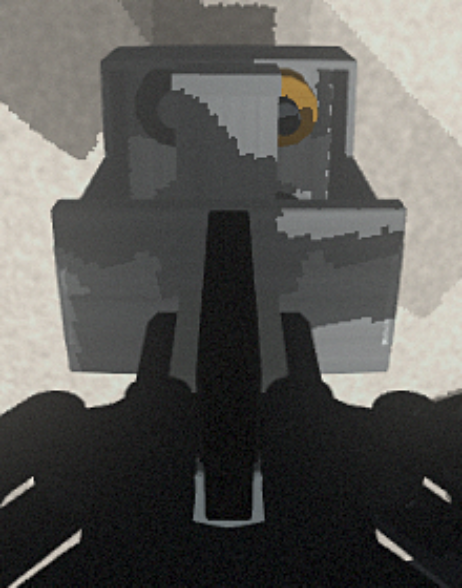

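>>> {"op": "drive_tool", "data": {"motion": [{"translation":[-0.3,-1.3,-3],"turn":[0,0,0],"claw":0},{"translation":[-0.3,-1.3,-8],"turn":[0,0,0],"claw":0},{"translation":[-0.3,-1.3,-14],"turn":[0,0,0],"claw":0},{"translation":[-0.3,-1.3,-18],"turn":[0,0,0],"claw":0},{"translation":[-0.3,-1.3,-21],"turn":[0,0,0],"claw":0},{"translation":[-0.3,-1.3,-23],"turn":[0,0,0],"claw":0},{"translation":[-0.3,-1.3,-24],"turn":[0,0,0],"claw":0},{"translation":[-0.3,-1.3,-24.5],"turn":[0,0,0],"claw":0}]}}

```text
time: 12.22
ee_pos: [0.519, 0.2618, 0.2449]
tcp_rot: [[0.212, 0.977, 0.0], [0.977, -0.212, 0.0], [0.0, 0.0, -1.0]]
contact_force: [-0.6, -0.1, -4.4]
finger_gap: 0.105
```

Run:
```python
from h import *
import pickle
s=env.read_state();d=env.snapshot("wrist");pickle.dump((s,d),open("wd8.pkl","wb"));im=d["img"]
cv2.imwrite("pics/wd8.png",cv2.resize(im[130:380,200:380],None,fx=3,fy=2.4))
overlay("side","pics/oe8.png",210,130,110,90,6)
R=np.array([[np.cos(np.radians(-12.26)),-np.sin(np.radians(-12.26))],[np.sin(np.radians(-12.26)),np.cos(np.radians(-12.26))]])
print(s["time"],s["ee_pos"],"dock frame",R.T@(s["ee_pos"][:2]-[.6221,.2405])*1000,s["contact_force"],s["torque"])
```

```text
12.225 [0.51897434 0.26177047 0.24485544] dock frame [-105.2905272    -1.11317822] [-0.6010913  -0.06325079 -4.37513507] [ 0.01856118 -0.03435801 -0.03783498]
```

View pics/wd8.png

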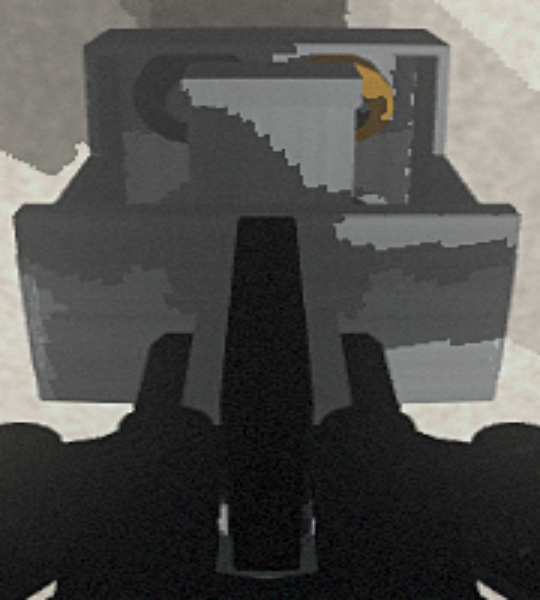

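View pics/oe8.png

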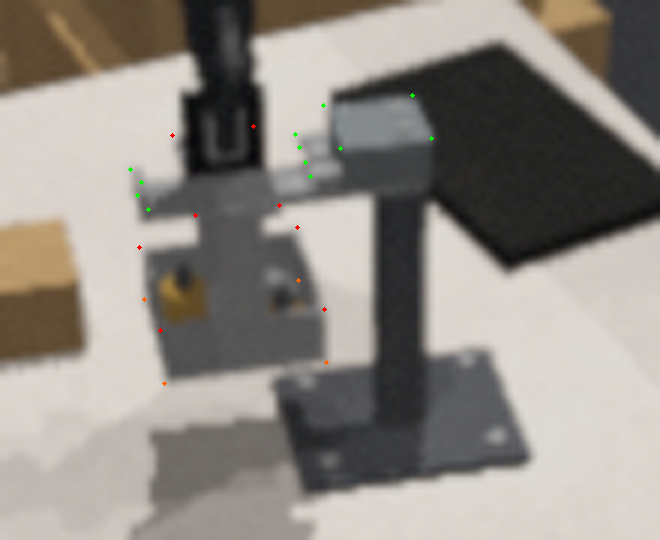

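>>> {"op": "drive_tool", "data": {"motion": [{"translation":[0,0.5,-1],"turn":[0,0,0],"claw":0},{"translation":[0,0.5,-2],"turn":[0,0,0],"claw":0},{"translation":[0,0.5,-2.5],"turn":[0,0,0],"claw":0},{"translation":[0,0.5,-3],"turn":[0,0,0],"claw":0},{"translation":[0,0.5,-3.5],"turn":[0,0,0],"claw":0}]}}

```text
time: 12.95
ee_pos: [0.5189, 0.2623, 0.2413]
tcp_rot: [[0.212, 0.977, -0.0], [0.977, -0.212, 0.0], [0.0, -0.0, -1.0]]
contact_force: [0.9, 0.3, -2.6]
finger_gap: 0.105
```

>>> {"op": "drive_tool", "data": {"motion": [{"translation":[0,0,-0.5],"turn":[0,0,0],"claw":0},{"translation":[0,0,-0.5],"turn":[0,0,0],"claw":0}]}}

```text
time: 13.2
ee_pos: [0.5189, 0.2622, 0.241]
tcp_rot: [[0.212, 0.977, 0.0], [0.977, -0.212, 0.0], [0.0, 0.0, -1.0]]
contact_force: [-1.0, -1.0, -0.2]
finger_gap: 0.108
```

>>> {"op": "drive_tool", "data": {"motion": [{"translation":[0,0,-0.4],"turn":[0,0,0],"claw":0},{"translation":[2,-0.4,-0.4],"turn":[0,0,0],"claw":0},{"translation":[5,-1.1,-0.4],"turn":[0,0,0],"claw":0},{"translation":[8,-1.7,-0.4],"turn":[0,0,0],"claw":0},{"translation":[11,-2.4,-0.4],"turn":[0,0,0],"claw":0},{"translation":[14,-3,-0.4],"turn":[0,0,0],"claw":0},{"translation":[16,-3.5,-0.4],"turn":[0,0,0],"claw":0}]}}

```text
time: 14.08
ee_pos: [0.5341, 0.2599, 0.2411]
tcp_rot: [[0.211, 0.977, -0.001], [0.977, -0.211, 0.001], [0.001, -0.001, -1.0]]
contact_force: [-3.5, 1.0, 3.7]
finger_gap: 0.109
```

Run:
```python
from h import *
import pickle
s=env.read_state()
overlay("side","pics/oe9.png",210,130,110,90,6)
d=env.snapshot("scene");cv2.imwrite("pics/os9.png",cv2.resize(d["img"][95:195,285:385],None,fx=5,fy=5,interpolation=cv2.INTER_CUBIC))
R=np.array([[np.cos(np.radians(-12.26)),-np.sin(np.radians(-12.26))],[np.sin(np.radians(-12.26)),np.cos(np.radians(-12.26))]])
print(s["time"],s["ee_pos"],"dock frame",R.T@(s["ee_pos"][:2]-[.6221,.2405])*1000,s["contact_force"],s["torque"])
```

```text
14.075 [0.53406537 0.25992977 0.24107858] dock frame [-90.1528005    0.29266161] [-3.5375919  0.9576809  3.685519 ] [ 0.23782558  0.85403032 -0.02181963]
```

View pics/oe9.png

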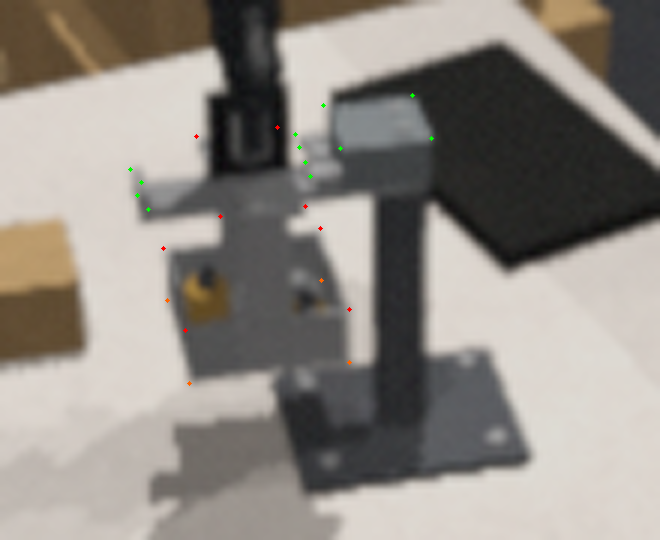

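View pics/os9.png

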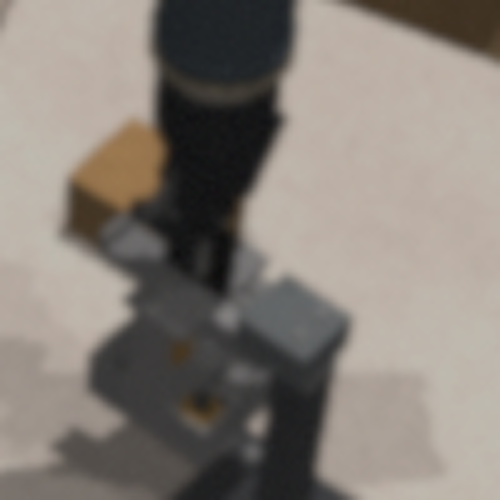

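>>> {"op": "drive_tool", "data": {"motion": [{"translation":[1.5,-0.7,0.3],"turn":[0,0,0],"claw":0},{"translation":[3,-1.1,0.3],"turn":[0,0,0],"claw":0},{"translation":[4.5,-1.5,0.3],"turn":[0,0,0],"claw":0},{"translation":[6,-1.8,0.3],"turn":[0,0,0],"claw":0}]}}

```text
time: 14.68
ee_pos: [0.5404, 0.2576, 0.2411]
tcp_rot: [[0.211, 0.977, -0.001], [0.977, -0.211, 0.001], [0.001, -0.001, -1.0]]
contact_force: [-6.2, 1.0, 4.7]
finger_gap: 0.11
```

>>> {"op": "drive_tool", "data": {"motion": [{"translation":[0.8,-0.2,0.5],"turn":[0,0,0],"claw":0},{"translation":[1.5,-0.3,0.5],"turn":[0,0,0],"claw":0}]}}

```text
time: 14.92
ee_pos: [0.5424, 0.2565, 0.2411]
tcp_rot: [[0.212, 0.977, -0.0], [0.977, -0.212, -0.0], [-0.0, -0.0, -1.0]]
contact_force: [-3.6, 0.5, 0.8]
finger_gap: 0.108
```

>>> {"op": "drive_tool", "data": {"motion": [{"translation":[0.8,-0.2,0],"turn":[0,0,0],"claw":0},{"translation":[1.5,-0.3,0],"turn":[0,0,0],"claw":0}]}}

```text
time: 15.18
ee_pos: [0.5428, 0.2565, 0.2411]
tcp_rot: [[0.212, 0.977, -0.002], [0.977, -0.212, -0.0], [-0.001, -0.002, -1.0]]
contact_force: [-8.5, -0.1, 5.5]
finger_gap: 0.108
```

Run:
```python
from h import *
s=env.read_state()
overlay("side","pics/oe10.png",210,130,110,90,6)
R=np.array([[np.cos(np.radians(-12.26)),-np.sin(np.radians(-12.26))],[np.sin(np.radians(-12.26)),np.cos(np.radians(-12.26))]])
print(s["time"],s["ee_pos"],"dock frame",R.T@(s["ee_pos"][:2]-[.6221,.2405])*1000,R.T@s["contact_force"][:2],s["contact_force"],s["torque"])
```

```text
15.175 [0.54283135 0.2564974  0.24112973] dock frame [-80.85786943  -1.19999714] [-8.24828097 -1.86029208] [-8.4552009  -0.06635852  5.46671859] [ 0.07844576  1.95965503 -0.05174226]
```

View pics/oe10.png

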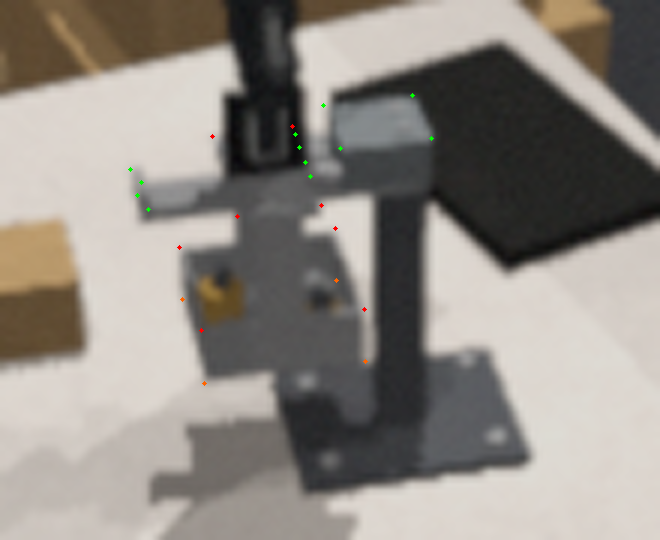

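>>> {"op": "drive_tool", "data": {"motion": [{"translation":[0.4,0.1,0.3],"turn":[0,0,0],"claw":0},{"translation":[0.8,0.1,0.4],"turn":[0,0,0],"claw":0}]}}

```text
time: 15.48
ee_pos: [0.5429, 0.2565, 0.2412]
tcp_rot: [[0.211, 0.977, -0.004], [0.977, -0.211, -0.001], [-0.002, -0.003, -1.0]]
contact_force: [-10.3, 0.0, 3.4]
finger_gap: 0.105
```

>>> {"op": "drive_tool", "data": {"motion": [{"translation":[0.5,0,0],"turn":[0,0,0],"claw":0},{"translation":[1,0,0],"turn":[0,0,0],"claw":0}]}}

```text
time: 15.72
ee_pos: [0.5431, 0.2565, 0.2412]
tcp_rot: [[0.211, 0.977, -0.005], [0.977, -0.211, -0.001], [-0.002, -0.005, -1.0]]
contact_force: [-13.7, -0.3, 7.7]
finger_gap: 0.104
```

>>> {"op": "drive_tool", "data": {"motion": [{"translation":[0,0,0.4],"turn":[0,0,0],"claw":0},{"translation":[0,0,0.8],"turn":[0,0,0],"claw":0}]}}

```text
time: 15.98
ee_pos: [0.5434, 0.2564, 0.2413]
tcp_rot: [[0.211, 0.977, -0.005], [0.977, -0.211, -0.001], [-0.002, -0.005, -1.0]]
contact_force: [-8.7, 1.6, -2.8]
finger_gap: 0.102
```

Run:
```python
from h import *
s=env.read_state()
d=env.snapshot("wrist");cv2.imwrite("pics/wd11.png",cv2.resize(d["img"][130:400,180:400],None,fx=2.2,fy=2.2))
R=np.array([[np.cos(np.radians(-12.26)),-np.sin(np.radians(-12.26))],[np.sin(np.radians(-12.26)),np.cos(np.radians(-12.26))]])
print(s["time"],s["ee_pos"],s["tcp_rot"],"dock frame",R.T@(s["ee_pos"][:2]-[.6221,.2405])*1000,R.T@s["contact_force"][:2],s["contact_force"],R.T@s["torque"][:2])
```

```text
15.975 [0.54336207 0.25641144 0.24131297] [[ 0.21123573  0.97742247 -0.00497816]
 [ 0.97743238 -0.21124451 -0.00130154]
 [-0.00232376 -0.00459088 -0.99998676]] dock frame [-80.321004    -1.17129755] [-8.80462052 -0.247339  ] [-8.65634487  1.62794736 -2.78683429] [-0.13737761  1.96118529]
```

View pics/wd11.png

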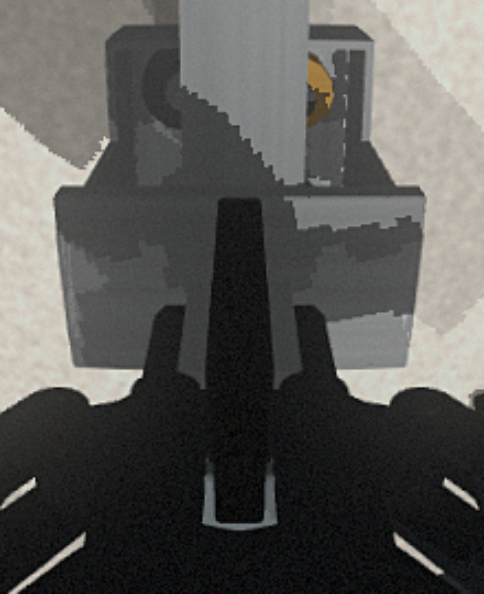

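>>> {"op": "drive_tool", "data": {"motion": [{"translation":[0.7,0.4,0],"turn":[0,0,0],"claw":0},{"translation":[1.5,0.6,0],"turn":[0,0,0],"claw":0}]}}

```text
time: 16.27
ee_pos: [0.5445, 0.2563, 0.2413]
tcp_rot: [[0.212, 0.977, -0.006], [0.977, -0.212, -0.002], [-0.004, -0.005, -1.0]]
contact_force: [-12.3, -2.1, 1.8]
finger_gap: 0.104
```

>>> {"op": "drive_tool", "data": {"motion": [{"translation":[0.7,-0.1,0],"turn":[0,0,0],"claw":0},{"translation":[1.5,-0.3,0],"turn":[0,0,0],"claw":0}]}}

```text
time: 16.52
ee_pos: [0.546, 0.2559, 0.2413]
tcp_rot: [[0.212, 0.977, -0.006], [0.977, -0.212, -0.002], [-0.004, -0.005, -1.0]]
contact_force: [-12.6, -0.6, 1.4]
finger_gap: 0.104
```

>>> {"op": "drive_tool", "data": {"motion": [{"translation":[0.7,0.1,0],"turn":[0,0,0],"claw":0},{"translation":[1.5,-0.1,0],"turn":[0,0,0],"claw":0},{"translation":[2.2,-0.2,0],"turn":[0,0,0],"claw":0}]}}

```text
time: 16.9
ee_pos: [0.5482, 0.2555, 0.2413]
tcp_rot: [[0.212, 0.977, -0.006], [0.977, -0.212, -0.003], [-0.004, -0.005, -1.0]]
contact_force: [-11.4, -2.3, 1.4]
finger_gap: 0.107
```

>>> {"op": "drive_tool", "data": {"motion": [{"translation":[0.6,-0.1,0],"turn":[0,0,0],"claw":0},{"translation":[1.2,-0.2,0],"turn":[0,0,0],"claw":0}]}}

```text
time: 17.15
ee_pos: [0.5493, 0.2553, 0.2413]
tcp_rot: [[0.212, 0.977, -0.006], [0.977, -0.212, -0.003], [-0.004, -0.005, -1.0]]
contact_force: [-11.4, -2.6, 1.1]
finger_gap: 0.106
```

>>> {"op": "drive_tool", "data": {"motion": [{"translation":[0.5,-0.1,0],"turn":[0,0,0],"claw":0},{"translation":[1,-0.2,0],"turn":[0,0,0],"claw":0}]}}

```text
time: 17.4
ee_pos: [0.5503, 0.2551, 0.2413]
tcp_rot: [[0.212, 0.977, -0.006], [0.977, -0.212, -0.003], [-0.004, -0.006, -1.0]]
contact_force: [-12.2, -2.4, 1.3]
finger_gap: 0.104
```

>>> {"op": "drive_tool", "data": {"motion": [{"translation":[0.5,-0.2,0],"turn":[0,0,0],"claw":0},{"translation":[1,-0.3,0],"turn":[0,0,0],"claw":0}]}}

```text
time: 17.65
ee_pos: [0.5513, 0.2548, 0.2413]
tcp_rot: [[0.212, 0.977, -0.006], [0.977, -0.212, -0.003], [-0.004, -0.005, -1.0]]
contact_force: [-12.1, -2.5, 1.6]
finger_gap: 0.105
```

>>> {"op": "drive_tool", "data": {"motion": [{"translation":[0.5,-0.1,0],"turn":[0,0,0],"claw":0},{"translation":[0.8,-0.2,0],"turn":[0,0,0],"claw":0}]}}

```text
time: 17.9
ee_pos: [0.5522, 0.2546, 0.2413]
tcp_rot: [[0.212, 0.977, -0.006], [0.977, -0.212, -0.003], [-0.004, -0.005, -1.0]]
contact_force: [-12.6, -2.0, 1.0]
finger_gap: 0.109
```

>>> {"op": "drive_tool", "data": {"motion": [{"translation":[0.4,-0.1,0],"turn":[0,0,0],"claw":0},{"translation":[0.6,-0.1,0],"turn":[0,0,0],"claw":0}]}}

```text
time: 18.15
ee_pos: [0.5528, 0.2545, 0.2413]
tcp_rot: [[0.212, 0.977, -0.006], [0.977, -0.212, -0.003], [-0.004, -0.005, -1.0]]
contact_force: [-11.8, -2.3, 0.4]
finger_gap: 0.106
```

>>> {"op": "drive_tool", "data": {"motion": [{"translation":[0.3,-0.1,0],"turn":[0,0,0],"claw":0},{"translation":[0.6,-0.1,0],"turn":[0,0,0],"claw":0}]}}

```text
time: 18.4
ee_pos: [0.5534, 0.2544, 0.2413]
tcp_rot: [[0.212, 0.977, -0.006], [0.977, -0.212, -0.003], [-0.004, -0.006, -1.0]]
contact_force: [-11.7, -2.6, 2.5]
finger_gap: 0.107
```

>>> {"op": "drive_tool", "data": {"motion": [{"translation":[0.3,-0.1,0],"turn":[0,0,0],"claw":0},{"translation":[0.6,-0.1,0],"turn":[0,0,0],"claw":0}]}}

```text
time: 18.65
ee_pos: [0.554, 0.2543, 0.2413]
tcp_rot: [[0.212, 0.977, -0.006], [0.977, -0.212, -0.003], [-0.004, -0.005, -1.0]]
contact_force: [-11.9, -2.3, 2.3]
finger_gap: 0.105
```

>>> {"op": "drive_tool", "data": {"motion": [{"translation":[0.3,-0.1,0],"turn":[0,0,0],"claw":0},{"translation":[0.6,-0.1,0],"turn":[0,0,0],"claw":0}]}}

```text
time: 18.9
ee_pos: [0.5542, 0.2542, 0.2413]
tcp_rot: [[0.212, 0.977, -0.007], [0.977, -0.212, -0.003], [-0.004, -0.006, -1.0]]
contact_force: [-14.1, -2.2, 3.3]
finger_gap: 0.107
```

>>> {"op": "drive_tool", "data": {"motion": [{"translation":[0.3,-0.1,0.1],"turn":[0,0,0],"claw":0},{"translation":[0.6,-0.1,0.2],"turn":[0,0,0],"claw":0}]}}

```text
time: 19.15
ee_pos: [0.5543, 0.2542, 0.2414]
tcp_rot: [[0.212, 0.977, -0.008], [0.977, -0.212, -0.003], [-0.005, -0.007, -1.0]]
contact_force: [-15.1, -2.8, 3.3]
finger_gap: 0.104
```

>>> {"op": "drive_tool", "data": {"motion": [{"translation":[0.3,-0.1,0.1],"turn":[0,0,0],"claw":0},{"translation":[0.4,-0.1,0.2],"turn":[0,0,0],"claw":0}]}}

```text
time: 19.4
ee_pos: [0.5543, 0.2542, 0.2414]
tcp_rot: [[0.211, 0.977, -0.009], [0.977, -0.212, -0.003], [-0.005, -0.008, -1.0]]
contact_force: [-16.5, -1.3, 2.8]
finger_gap: 0.108
```

>>> {"op": "drive_tool", "data": {"motion": [{"translation":[0.5,-0.1,0.2],"turn":[0,0,0],"claw":0},{"translation":[1.0,-0.2,0.4],"turn":[0,0,0],"claw":0}]}}

```text
time: 19.65
ee_pos: [0.5544, 0.2542, 0.2415]
tcp_rot: [[0.211, 0.977, -0.01], [0.977, -0.211, -0.003], [-0.005, -0.01, -1.0]]
contact_force: [-19.0, -1.0, 1.4]
finger_gap: 0.109
```

Run:
```python
from h import *
s=env.read_state()
R=np.array([[np.cos(np.radians(-12.26)),-np.sin(np.radians(-12.26))],[np.sin(np.radians(-12.26)),np.cos(np.radians(-12.26))]])
print(s["time"],s["ee_pos"],s["tcp_rot"][:,2],"dock frame",R.T@(s["ee_pos"][:2]-[.6221,.2405])*1000,R.T@s["contact_force"][:2],s["contact_force"],R.T@s["torque"][:2])
```

```text
19.65 [0.55444139 0.25421661 0.24145043] [-0.01043482 -0.00324222 -0.9999403 ] dock frame [-69.0282927   -0.96339511] [-18.32306098  -4.98011107] [-18.9627041   -0.97566543   1.41308831] [-1.15122873  4.13196562]
```

>>> {"op": "drive_tool", "data": {"motion": [{"translation":[0.4,-0.4,0.1],"turn":[0,0,0],"claw":0},{"translation":[0.4,-0.4,0.1],"turn":[0,0,0],"claw":0},{"translation":[0.4,-0.4,0.1],"turn":[0,0,0],"claw":0}]}}

```text
time: 20.02
ee_pos: [0.5545, 0.2542, 0.2415]
tcp_rot: [[0.211, 0.978, -0.011], [0.978, -0.211, -0.003], [-0.005, -0.01, -1.0]]
contact_force: [-19.3, -1.5, 2.5]
finger_gap: 0.109
```

>>> {"op": "drive_tool", "data": {"motion": [{"translation":[0,0,0],"turn":[0,0,0],"claw":0},{"translation":[0,0,0],"turn":[0,0,0],"claw":0},{"translation":[0,0,0],"turn":[0,0,0],"claw":0}]}}

```text
time: 20.4
ee_pos: [0.5545, 0.2542, 0.2415]
tcp_rot: [[0.211, 0.978, -0.011], [0.978, -0.211, -0.003], [-0.005, -0.01, -1.0]]
contact_force: [-19.3, -0.7, 1.6]
finger_gap: 0.105
```

>>> {"op": "drive_tool", "data": {"motion": [{"translation":[0,0,0],"turn":[0,0,0],"claw":0},{"translation":[0,0,0],"turn":[0,0,0],"claw":0},{"translation":[0,0,0],"turn":[0,0,0],"claw":0}]}}

```text
time: 20.78
ee_pos: [0.5545, 0.2541, 0.2415]
tcp_rot: [[0.211, 0.978, -0.011], [0.978, -0.211, -0.003], [-0.005, -0.01, -1.0]]
contact_force: [-19.4, -1.3, 2.4]
finger_gap: 0.104
```

>>> {"op": "drive_tool", "data": {"motion": [{"translation":[-0.7,0.1,-0.1],"turn":[0,0,0],"claw":0},{"translation":[-1.4,0.2,-0.2],"turn":[0,0,0],"claw":0},{"translation":[-2,0.3,-0.4],"turn":[0,0,0],"claw":0}]}}

```text
time: 21.15
ee_pos: [0.5542, 0.2542, 0.2413]
tcp_rot: [[0.211, 0.977, -0.008], [0.977, -0.211, -0.003], [-0.004, -0.007, -1.0]]
contact_force: [-12.2, -1.5, -0.1]
finger_gap: 0.105
```

>>> {"op": "drive_tool", "data": {"motion": [{"translation":[-0.7,0,-0.2],"turn":[0,0,0],"claw":0},{"translation":[-1.4,-0.1,-0.4],"turn":[0,0,0],"claw":0},{"translation":[-2,-0.2,-0.6],"turn":[0,0,0],"claw":0}]}}

```text
time: 21.52
ee_pos: [0.554, 0.2541, 0.2412]
tcp_rot: [[0.212, 0.977, -0.004], [0.977, -0.212, -0.002], [-0.002, -0.004, -1.0]]
contact_force: [-6.3, -0.4, -1.8]
finger_gap: 0.107
```

>>> {"op": "drive_tool", "data": {"motion": [{"translation":[-0.6,0,-0.2],"turn":[0,0,0],"claw":0},{"translation":[-1.2,-0.1,-0.3],"turn":[0,0,0],"claw":0}]}}

```text
time: 21.78
ee_pos: [0.5539, 0.2541, 0.2412]
tcp_rot: [[0.212, 0.977, -0.002], [0.977, -0.212, -0.001], [-0.001, -0.002, -1.0]]
contact_force: [-3.6, 1.1, -5.2]
finger_gap: 0.102
```

>>> {"op": "drive_tool", "data": {"motion": [{"translation":[0,0,-0.4],"turn":[0,0,0],"claw":0},{"translation":[-0.2,0,-0.7],"turn":[0,0,0],"claw":0}], "force": 20}}

```text
time: 22.02
ee_pos: [0.5539, 0.2541, 0.2411]
tcp_rot: [[0.212, 0.977, -0.001], [0.977, -0.212, -0.001], [-0.001, -0.001, -1.0]]
contact_force: [-5.6, 0.5, 1.0]
finger_gap: 0.105
```

Forces are nearly relieved and the caddy is seated. I'll open slowly.

>>> {"op": "drive_tool", "data": {"motion": [{"translation":[0,0,0],"turn":[0,0,0],"claw":12},{"translation":[0,0,0],"turn":[0,0,0],"claw":16},{"translation":[0,0,0],"turn":[0,0,0],"claw":22},{"translation":[0,0,0],"turn":[0,0,0],"claw":30},{"translation":[0,0,0],"turn":[0,0,0],"claw":40},{"translation":[0,0,0],"turn":[0,0,0],"claw":40}]}}

```text
time: 22.78
ee_pos: [0.5544, 0.2545, 0.2413]
tcp_rot: [[0.212, 0.977, 0.0], [0.977, -0.212, 0.0], [0.0, 0.0, -1.0]]
contact_force: [0.1, -0.4, 0.6]
finger_gap: 0.468
```

Run:
```python
from h import *
s=env.read_state();d=env.snapshot("wrist");cv2.imwrite("pics/wd12.png",cv2.resize(d["img"][130:420,160:420],None,fx=2,fy=2))
print(s["time"],s["ee_pos"],s["contact_force"],s["finger_gap"])
```

```text
22.775 [0.55435368 0.25446857 0.24130395] [ 0.09118703 -0.40438106  0.56103891] 0.46800493727646003
```

View pics/wd12.png

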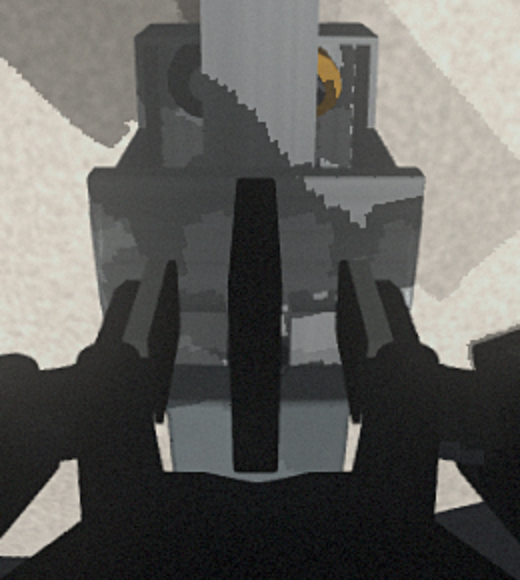

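The caddy is released and the tab sits between the prongs and fingers. I'll raise straight up and back to look.

>>> {"op": "drive_tool", "data": {"motion": [{"translation":[0,0,8],"turn":[0,0,0],"claw":45},{"translation":[0,0,25],"turn":[0,0,0],"claw":45},{"translation":[0,0,50],"turn":[0,0,0],"claw":45},{"translation":[0,0,80],"turn":[0,0,0],"claw":45},{"translation":[0,0,110],"turn":[0,0,0],"claw":45},{"translation":[30,0,125],"turn":[0,0,0],"claw":45},{"translation":[40,0,125],"turn":[0,0,0],"claw":45},{"translation":[40,0,125],"turn":[0,0,0],"claw":45}]}}

```text
time: 23.82
ee_pos: [0.5942, 0.2542, 0.3652]
tcp_rot: [[0.213, 0.977, -0.002], [0.977, -0.213, -0.001], [-0.001, -0.001, -1.0]]
contact_force: [-0.8, 0.7, 0.1]
finger_gap: 0.529
```

Run:
```python
from h import *
import pickle
s=env.read_state();d=env.snapshot("wrist");pickle.dump((s,d),open("wd13.pkl","wb"));cv2.imwrite("pics/wd13.png",cv2.resize(d["img"][20:270,180:360],None,fx=2.4,fy=2.4,interpolation=cv2.INTER_CUBIC))
cv2.imwrite("pics/sd13.png",env.snapshot("side")["img"]);cv2.imwrite("pics/sc13.png",env.snapshot("scene")["img"])
print(s["time"],s["ee_pos"],s["contact_force"])
```

```text
23.825 [0.5941765  0.25419846 0.36516604] [-0.77625274  0.6767029   0.06184862]
```

View pics/wd13.png

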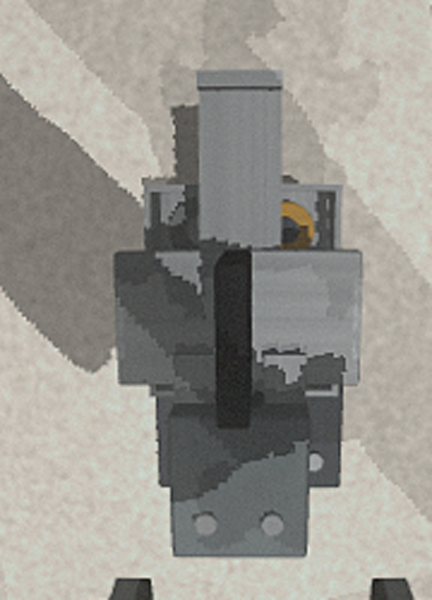

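View pics/sd13.png

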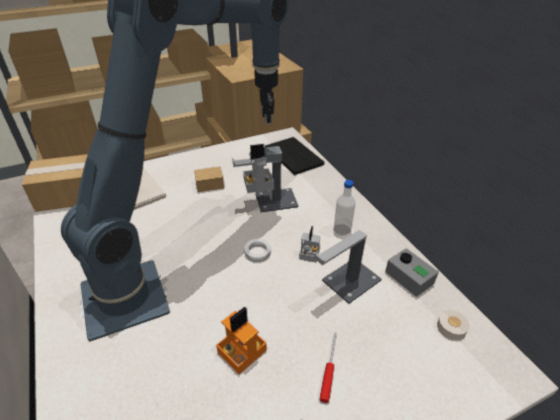

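View pics/sc13.png

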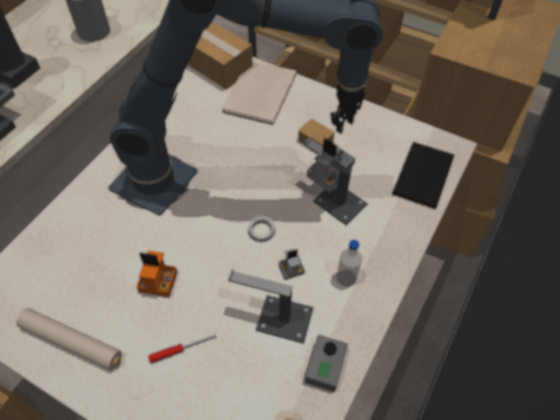

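Run:
```python
from h import *
import pickle
np.set_printoptions(precision=2,suppress=True)
s,d=pickle.load(open("wd13.pkl","rb"))
def P(x,y,z):
    c,r=wray(d,s,(180+x/2.4,20+y/2.4));return (c+r*(z-c[2])/r[2])[:2]
a=np.radians(-12.26);R=np.array([[np.cos(a),-np.sin(a)],[np.sin(a),np.cos(a)]]);f=lambda *q:R.T@(P(*q)-[.6221,.2405])*1000
print("tip",f(198,70,.21),f(283,70,.21),"bar edge mid",f(281,230,.2),f(198,230,.2))
print("housing",f(171,556,.232),f(306,556,.232))
print("xbar outer",f(113,251,.208),f(362,251,.208),"inner",f(120,384,.208),f(358,385,.208))
print("tab outer",f(218,252,.263),f(252,252,.263),"tab inner",f(217,427,.263),f(249,427,.263))
```

```text
tip [-160.02  -14.61] [-159.8    14.96] bar edge mid [-101.79   14.69] [-101.92  -15.69]
housing [ 13.6  -25.73] [13.43 24.  ]
xbar outer [-95.39 -46.01] [-95.   43.6] inner [-45.59 -45.34] [-45.12  43.55]
tab outer [-98.44  -5.05] [-98.4    4.71] tab inner [-45.7   -5.99] [-45.7    3.71]
```

Run:
```python
from rig import env
print(env.job_done())
```

```text
the job is handed in; nothing more can be done
None
```

I took the large grey caddy off the storage hook, carried it through the air and hung it on the docking hook. The job is handed in at about 24 s of the 67 s allowed.

- **Docking:** The caddy was lowered onto the bar, slid in under the lip, and pushed the plunger at about 12 N until it stopped moving. I then held a measured 19.3–19.4 N for about 0.75 s. Some of that was friction on the bar, so the plunger itself felt roughly 16–19 N. No reading went above 20 N, but I only read the force at the end of each move.
- **Level:** The tool stayed level on the way across. It pitched about 0.6° while the push was held, then came level again.
- **Last look:** The wrist picture puts the caddy centre at about x = -70 mm, y = -1 mm in the dock frame. The tab's inner end is at -45.5 mm, which matches the plunger's end stop. The plunger itself is hidden behind the tab.
- **Surroundings:** The robot is clear of everything, with only about 1 N of sensor noise. By eye, the bystanders and look-alikes look undisturbed.
- **Disagreement:** The scene and side cameras put the dock about 3–6 mm away from where the wrist camera did. I trusted the wrist view, and the contact and the final picture bore that out.

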